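Hang a tube carrier on the transfer rail

TASK

Pick up the tube carrier by its blue ribbed grip and hang it on the transfer rail: lift its hook over the front lip near the rail's open right-hand end, and lower it gently until the hook sits fully down in the groove behind the lip. Then, keeping it in the groove, slide it left along the rail until it meets the orange end stop, and let go. Keep the carrier upright, do not force anything against the rail stand, and leave the other things where they are.

Things in the scene. Friction and masses are not known exactly. Their poses are not given: they have to be found in the camera images.
- carrier_grip (a point): Grip point of the loose tube carrier (0.13 to 0.25 kg): white upright holder with a blue-capped 50 ml tube clipped in, standing on its 50 x 52 mm base. Point lies in the blue ribbed head on top, 178 mm above the carrier's underside; head 20 (x) x 22 (y) x 46 mm high, spanning 152 to 198 mm; grip its y sides from above. Carrier axes: z up, +x to the hook side, away from the tube.
- carrier_back (a point): Middle of the carrier's back plate's flat rear face (it faces +x, 40 mm wide, upright, all of the base and tube on its -x side): 2 mm in +x of carrier_grip, 75 mm above the carrier's underside. The hook grows out of the plate's top.
- carrier_hook (a point): Middle of the lower tip of the blue hook blade: 12.5 mm in +x and 52 mm below carrier_grip, 126 mm above the carrier's underside. Blade 5 mm thick (x), 30 mm wide (y), 8 mm clear of the back plate's rear face; a bridge (underside 20 mm above the tip) joins them, so the hook's mouth is 8 mm wide and 20 mm deep.
- rail_stand: Fixed stand: grey base 170 x 280 x 10 mm (x -60 to 110), posts behind, rail 260 mm long along stand y. Origin: worktop under the rail's nominal front face, mid-length; +x away from the robot, +y left. The rail rides on springs: beyond 3 N down it sinks 1 mm per 3 N, at most 8 mm. It is clamped up to 25 mm nearer or further (stand x) than nominal; NOT in any measured pose: feel or see it.
- rail_lip (a point): Nominal top edge of the rail's front face (the anti-jump lip) at mid-length: stand x 0, y 0, 170 mm up; the real one is up to 25 mm off in stand x. Front wall 62 mm high, 5 mm thick; behind it a groove 12 mm wide, floor 154 mm up; then a back wall, top 180 mm up. With the back plate touching the front face the blade has 3 mm to the lip and 4 mm to the back wall.
- rail_stop (a point): Face of the orange end stop that fills the groove at the left end: stand y +105 mm, top 175 mm up (x nominal, as for rail_lip). The right-hand end, y -130 mm, is open. Blade against the stop: the carrier's middle is at stand y +90 mm. Seated, the blade tip rests on the groove floor and the carrier's underside is 28 mm above the worktop.
- timer: Small white timer 64 x 64 x 19 mm, loose; leave alone. Origin under its middle.
- tip_box_bench: Blue pipette tip box with a clear lid, 112 x 77 x 75 mm, loose; leave alone. Origin under its middle.
- bottle_3: Clear bottle with a blue cap, 86 mm across, 182 mm high, loose; leave alone. Origin under its middle.
Things that resemble listed ones, but are neither listed nor needed, are in the scene too. Several things look just like the part that bears carrier_grip: the one meant starts farthest to the robot's left.

How it is judged:
On the way:
1. the hook is down in the groove behind the lip, on the right-hand half of the rail (x of carrier_hook in the frame of rail_stand between -0.021 and 0.039 m and z of carrier_hook in the frame of rail_stand between 0.145 and 0.1595 m and angle between carrier_grip's own z axis and vertical below 0.15 rad and y of carrier_hook in the frame of rail_stand between -0.125 and 0 m), for 0.2 s.
At the end, for the whole second after the job is handed in: The carrier hangs released and at rest on the rail: hook tip in the groove (145 to 159.5 mm above the worktop, floor at 154), tilted less than 0.15 rad, its middle 82 to 98 mm to the left of the rail's middle, that is within 8 mm of touching the orange stop (x of carrier_hook in the frame of rail_stand between -0.021 and 0.039 m and z of carrier_hook in the frame of rail_stand between 0.145 and 0.1595 m and angle between carrier_grip's own z axis and vertical below 0.15 rad and y of carrier_hook in the frame of rail_stand between 0.082 and 0.098 m and linear speed of carrier below 0.01 m/s and contact force between the fingers and carrier below 0.1 N).
It fails at once if the carrier is pressed against the rail stand with more than 20 N (contact force between carrier and rail_stand above 20 N).
It fails at once if the robot presses on the rail stand with more than 15 N (contact force between any of the fingers, the arm and rail_stand above 15 N).
It fails at once if the carrier is tipped by more than 0.5 rad (angle between carrier_grip's own z axis and vertical above 0.5 rad).
It fails at once if a bystander is moved by more than 20 mm (distance of any of timer, tip_box_bench, bottle_3 from where it was at the start of the episode above 0.02 m).
It also fails if it takes over 61 s, if anything falls off the work surface, if the arm or the gripper's body presses on something with over 40 N, if the wrist force passes 120 N, or if a joint passes its speed limit or range.

ROBOT

A 7-joint arm with a two-finger parallel gripper is mounted at the origin on a cart in front of the work surface, level with it; the furniture and walls round the work are solid. World frame = base frame: x ahead of the robot, y to its left, z up, the work surface at z = 0. Lengths are in m, angles in rad, forces in N, time in s.
With the tool pointing down it reaches from about 0.4 to 0.925 m from the base axis. Payload 5.6 kg.
Tool frame: the origin (TCP) lies on the centre line of the jaws, within the pads' length; the fingertips stand 11 mm ahead of it and the grasp point (between the pads) lies 8 mm behind it (ctrl.finger_overhang is the distance from the TCP to the fingertips, in m); z points along the fingers, y is the line along which they close (so a half turn about z gives the same grasp; the last joint's range is limited). The gripper opens to 85 mm and grips with 20 to 120 N. Pads are 22 mm wide; open, the fingers measure 114 mm over their backs; the gripper's body (76 mm by 85 mm) begins 54 mm behind the grasp point. The pads swing forward as they close: fully open they stand 13 mm farther back than shut.
Start: joints at [1.251, 0.468, -0.012, 1.603, 0.006, 1.071, -0.056], TCP at [0.178, -0.625, 0.242] pointing down, gripper open.
Joint ranges: [-2.53, 2.53], [-0.31, 2.02], [-1.57, 1.55], [0.28, 2.44], [-1.29, 4.43], [0.15, 1.84], [-2.92, 2.92]. Speed limits (rad/s): [2.57, 2.57, 3.14, 3.14, 3.14, 3.14, 3.14].

INTERFACE

Orientations are given as a 3x3 rotation matrix whose columns are the frame's x, y, z axes.
In Python, from rig import ctrl gives the robot as it stands.
- The arm moves only by the shell command python3 -m creep 'ROWS' [OPENING] [FORCE]. ROWS is JSON, a list that holds one entry, the list of rows, each a list of 4 numbers: the shift along the world's x, y, z in m, then the turn about the world's z in degrees. A call has 1 to 12 rows; each row shifts and turns the commanded pose from where the row before left it; what a row does not reach is not made up. A row lasts 1/12 s, in which the tool goes at most 41.7 mm and 7.16 degrees, less where a joint would pass 70% of its speed; a pose out of reach is approached as far as the arm can. A call is refused whole if a number of a shift passes 0.0417 or a number of a turn 7.16, either way. A call with a gripper value outside its range is refused whole. OPENING is the opening in per cent of the stroke, from 0 (shut) to 100 (fully open), set as the call begins (- or left out, the last holds). The fingers move at their own pace and stop on an object; FORCE is the grip in N (left out, the last holds). Time passes only in rows, so rows that do not move let the fingers close. It gives the time, the measured TCP pose, the force, the opening and the grip force at its end, in the units of the state.
- ctrl.get_obs(): the state, without advancing time (a new reading comes with each control period).
- ctrl.get_image(name): name is "scene" or "side" or "wrist"; returns the picture (420x560x3 uint8, blue, green, red); there is no depth.
- ctrl.calibration(name): a dict with "intrinsics" (3x3 intrinsics, pixels), "position" and "rotation" of the camera in the world; the wrist camera has in their place "T_tool_cam" (4x4, takes a point from camera to tool coordinates, whose origin is the TCP and whose axes are the flange's). Camera axes: x right, y down, z forward; pixel columns grow to the right and rows downward; lengths in m; the calibration is good to about 2 mm. A picture is of the moment at which its call begins: read the wrist's pose just before it. calibration takes no time and is no camera call.
- ctrl.hand_in(): hands the job in; it is judged then, once.
Trained networks look in the newest picture that a camera, given by its name, has taken for a name from the list of things; names that differ only in an ending like _2 or _b are one class to them, and where a whole thing is asked for, a point or a joint stands for the part that bears it (a point fixed in the world has none). Each returns a list of dicts, best first, with "confidence" (0 to 1); they miss things now and then, are a little off and sometimes report something else, mostly with a low value. They report only what shows in the picture. A call takes as long as a camera call. They do not tell look-alikes from the thing itself.
- ctrl.boxes_of(camera, name): "extent" ([centre column, centre row, width, height] as shares, 0 to 1, of the picture: columns of its width, rows of its height, round what is visible of it).
- ctrl.masks_of(camera, name): "pixels" (420x560 bool, what is visible of it) and "extent" ([centre column, centre row, width, height] as shares, 0 to 1, of the picture: columns of its width, rows of its height, round what is visible of it).
- ctrl.mark_of(camera, name): "position" ([row, column] as shares, 0 to 1, of the picture: columns of its width, rows of its height: a listed point, or the origin of a listed thing).
The state is a dict: "time_s": time; "joint_positions": joint angles; "qvel": joint speeds; "joint_torque": joint torques, N m; "tcp_pos": TCP position; "orientation": TCP orientation; "force": force on the tool from outside, world axes, zero at the start; "ft_torque": the same for the moment, N m; "opening": opening from 0.0 (shut) to 1.0 (fully open); "gripper_force": force on a finger pad.
Only numpy, scipy, OpenCV 4.12 (cv2) and the standard library are available. Lean on these libraries where they do the work, as an engineer would, in place of code of your own. Each camera call takes 0.05 s, during which the arm holds its last target. There are 200 camera calls.

## Working session

There is one attempt and no reset: what is moved stays moved. The work goes in short steps, Python scripts to look and compute and a shell command to move; the robot and the scene stay as the last step left them, time stands still between calls to the robot, and variables do not carry over. Pictures are saved under pics/ and viewed, at most 10 in all, crops included, and the job is handed in when it is done.

```bash
ls; mkdir -p pics
cat > h.py <<'E'
import numpy as np, cv2
from rig import ctrl
def ray(cam,row,col,T=None):
    c=ctrl.calibration(cam);K=np.array(c["intrinsics"])
    d=np.linalg.inv(K)@[col,row,1]
    if "position" in c: return np.array(c["position"]),np.array(c["rotation"])@d
    o=T; M=np.array(c["T_tool_cam"]);R=np.array(o["orientation"])
    return np.array(o["tcp_pos"])+R@M[:3,3],R@M[:3,:3]@d
def tri(rs):
    A=0;b=0
    for p,d in rs:
        d=d/np.linalg.norm(d);P=np.eye(3)-np.outer(d,d);A=A+P;b=b+P@p
    x=np.linalg.solve(A,b)
    return x,[round(float(np.linalg.norm(np.cross(x-p,d/np.linalg.norm(d)))),4) for p,d in rs]
def atz(r,z): p,d=r; return p+d*(z-p[2])/d[2]
def proj(cam,X):
    c=ctrl.calibration(cam);q=np.array(c["intrinsics"])@np.array(c["rotation"]).T@(np.array(X)-c["position"]);return q[:2]/q[2]
E
python3 - <<'E'
from h import *
ims=[]
for cam in["scene","side"]:
    im=ctrl.get_image(cam);cv2.imwrite(f"pics/{cam}0.png",im)
    print(cam,ctrl.calibration(cam)["position"])
    for n in["carrier_grip","carrier_hook","carrier_back","rail_lip","rail_stop","rail_stand","timer","tip_box_bench","bottle_3"]:
        for m in ctrl.mark_of(cam,n)[:5]:
            r,c=m["position"];print(n,round(m["confidence"],2),"row %.0f col %.0f"%(r*420,c*560))
print(ctrl.get_obs())
E
```

```text
pics
scene [-0.51718807  0.76984289  0.86505357]
carrier_grip 0.76 row 172 col 367
carrier_grip 0.74 row 176 col 334
carrier_grip 0.37 row 203 col 336
carrier_hook 0.91 row 184 col 361
carrier_hook 0.79 row 187 col 328
carrier_back 0.89 row 204 col 334
carrier_back 0.56 row 198 col 369
rail_lip 0.67 row 193 col 236
rail_stop 0.59 row 208 col 204
rail_stop 0.37 row 270 col 303
rail_stand 0.31 row 196 col 233
rail_stand 0.19 row 203 col 382
timer 0.58 row 271 col 302
tip_box_bench 0.98 row 201 col 380
tip_box_bench 0.68 row 208 col 203
tip_box_bench 0.43 row 195 col 236
bottle_3 0.74 row 268 col 129
bottle_3 0.49 row 197 col 235
side [ 0.57731214 -1.27308657  0.99248656]
carrier_grip 0.93 row 248 col 251
carrier_grip 0.71 row 223 col 268
carrier_grip 0.69 row 299 col 211
carrier_hook 0.87 row 240 col 276
carrier_hook 0.67 row 257 col 255
carrier_hook 0.55 row 313 col 219
carrier_back 0.71 row 326 col 216
carrier_back 0.69 row 248 col 272
rail_lip 0.95 row 176 col 303
rail_lip 0.71 row 248 col 273
rail_stand 0.64 row 217 col 304
tip_box_bench 0.56 row 327 col 274
bottle_3 0.77 row 182 c
[... 169 characters left out ...]
929423e-04, -8.08062481e-04, -2.07698164e-03, -1.03104871e-03,
        6.60988708e-05, -1.37177781e-04,  7.36587656e-05]), 'joint_torque': array([ 4.31787494e-04, -5.32236779e+01,  2.17590627e-02, -2.51637661e+01,
        1.15947565e-02,  1.16090505e-03,  3.33377955e-05]), 'tcp_pos': array([ 0.17759755, -0.62528909,  0.24231331]), 'orientation': array([[ 9.61951886e-01,  2.73218900e-01, -3.14307367e-05],
       [ 2.73218896e-01, -9.61951883e-01, -9.98618347e-05],
       [-5.75189970e-05,  8.74748091e-05, -9.99999995e-01]]), 'force': array([-0.04811826, -0.21573727,  0.37922507]), 'ft_torque': array([ 0.0286693 , -0.03581005,  0.01669852]), 'gripper_force': 0.0, 'opening': 0.9990627608494601}
```

View pics/scene0.png

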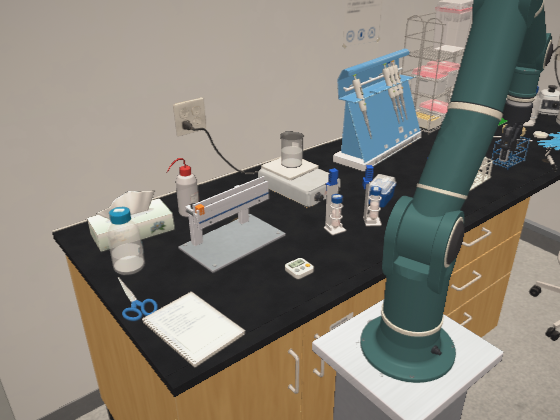

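View pics/side0.png

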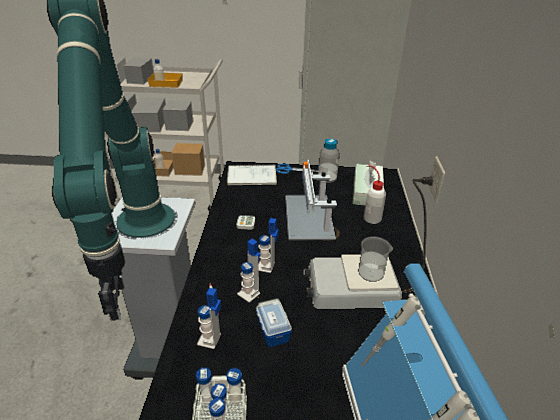

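Candidates: in side, (268,223), (251,248) and (211,299); in scene, (334,176) and (367,172), with the third hidden by the arm. I choose scene (334,176) = side (268,223), which is the farthest left. I'll check this choice in a close crop.

Run:
```python
from h import *
S=lambda r,c:ray("scene",r,c); D=lambda r,c:ray("side",r,c)
print("grip",tri([S(176,334),D(223,268)]))
print("grip2",tri([S(172,367),D(248,251)]))
print("hook",tri([S(187,328),D(240,276)]))
print("back",tri([S(204,334),D(248,272)]))
for n,s,d in[("lip",(193,236),(176,303))]: print(n,tri([S(*s),D(*d)]))
print("stopS@.175",atz(S(208,204),.175)); print("timer",atz(S(271,302),0)); print("lip@.17",atz(S(193,236),.17),atz(D(176,303),.17)); print("bot",atz(S(268,129),0),atz(D(182,326),0)); print("box",atz(S(201,380),0),atz(D(327,274),0))
a=cv2.imread("pics/scene0.png")[150:270,170:350];b=cv2.imread("pics/side0.png")[150:270,230:350]
f=lambda x,k:cv2.resize(x,None,fx=k,fy=k,interpolation=cv2.INTER_CUBIC)
cv2.imwrite("pics/c1.png",f(a,4.4));cv2.imwrite("pics/c2.png",f(b,5))
```

```text
grip (array([ 0.48554996, -0.22189225,  0.18445216]), [0.0023, 0.0023])
grip2 (array([ 0.44891717, -0.33082144,  0.17691796]), [0.0059, 0.0059])
hook (array([ 0.51471598, -0.23201731,  0.13014684]), [0.0064, 0.0064])
back (array([ 0.49425669, -0.22962147,  0.08602235]), [0.0033, 0.0033])
lip (array([0.58529203, 0.06548023, 0.18275916]), [0.0003, 0.0003])
stopS@.175 [0.57897745 0.17384368 0.175     ]
timer [ 3.75306852e-01 -3.83559637e-03 -1.11022302e-16]
lip@.17 [0.60532185 0.05240566 0.17      ] [0.58564409 0.08707626 0.17      ]
bot [0.69134049 0.36560579 0.        ] [6.88101522e-01 3.26850456e-01 1.11022302e-16]
box [ 0.51639539 -0.47866891  0.        ] [ 0.52208365 -0.46967087  0.        ]
```

View pics/c1.png

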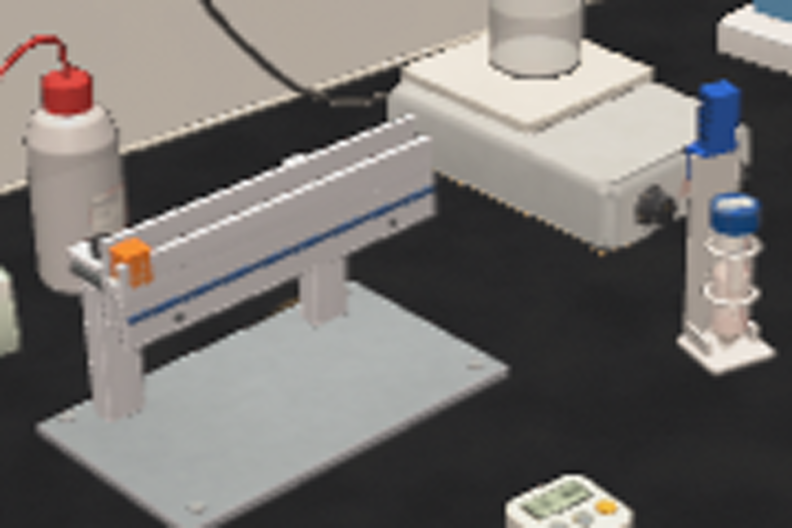

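View pics/c2.png

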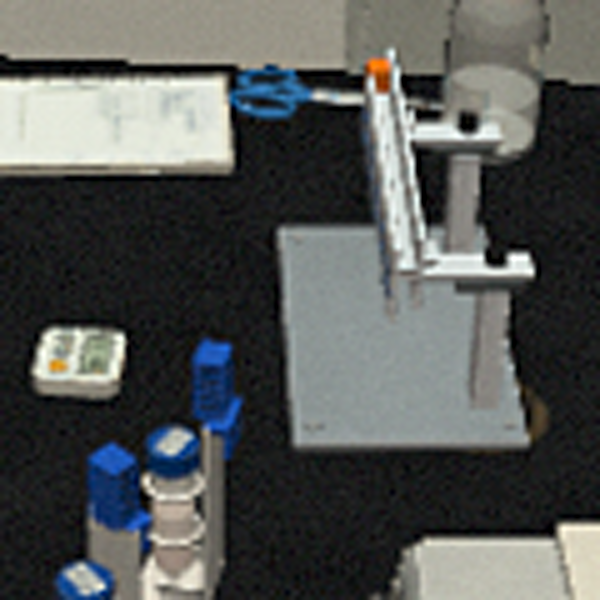

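Run:
```python
from h import *
np.set_printoptions(precision=4,suppress=True)
s=lambda x,y:ray("scene",150+y/4.4,170+x/4.4); d=lambda x,y:ray("side",150+y/5,230+x/5)
print("scene base: backleft?",atz(s(37,427),.01),"right-front",atz(s(508,370),.01),"right-back",atz(s(347,283),.01))
print("side base: left-front",atz(d(277,228),.01),"right-front",atz(d(293,447),.01),"right-back",atz(d(530,447),.01))
print("lip right end",atz(s(432,140),.17),atz(d(397,272),.17)," lip at stop",atz(s(152,248),.17))
print("back wall right top",atz(s(412,118),.18),atz(d(425,264),.18))
print("stop corners front-right top",atz(s(152,248),.175),"front-left top",atz(s(112,262),.175))
print("head top corners", atz(s(700,90),.198),atz(s(738,88),.198),atz(s(720,82),.198), "side",atz(d(196,345),.198),atz(d(232,345),.198))
print("carrier base corners front(-x)",atz(s(718,373),.0),"left",atz(s(680,343),0),"right",atz(s(774,352),0))
```

```text
scene base: backleft? [0.6848 0.2125 0.01  ] right-front [ 0.5422 -0.0786  0.01  ] right-back [ 0.7122 -0.0612  0.01  ]
side base: left-front [0.5187 0.1911 0.01  ] right-front [ 0.5452 -0.0874  0.01  ] right-back [ 0.7141 -0.0738  0.01  ]
lip right end [ 0.6048 -0.0629  0.17  ] [ 0.6107 -0.093   0.17  ]  lip at stop [0.5939 0.1636 0.17  ]
back wall right top [ 0.6241 -0.0606  0.18  ] [ 0.6287 -0.0965  0.18  ]
stop corners front-right top [0.5859 0.168  0.175 ] front-left top [0.5861 0.1961 0.175 ]
head top corners [ 0.5059 -0.2175  0.198 ] [ 0.4919 -0.2399  0.198 ] [ 0.5067 -0.237   0.198 ] side [ 0.4874 -0.2216  0.198 ] [ 0.5094 -0.2198  0.198 ]
carrier base corners front(-x) [ 0.4585 -0.2014  0.    ] left [ 0.5052 -0.2079  0.    ] right [ 0.4538 -0.2519  0.    ]
```

The scene crop shows the chosen carrier at about (334,176), alone at the left end of the row. The stand's yaw comes out at about +5.3° with its origin near (0.591, 0.060), and the carrier's yaw at about -6°.

```bash
python3 -c "
from h import *
c=ctrl.calibration('wrist');print(c)"
python3 -m creep '[[[0.02,0.03,0.02,-2],[0.024,0.03,0.02,-2],[0.024,0.03,0.02,-2],[0.024,0.03,0.02,-2],[0.024,0.03,0.02,-2],[0.024,0.03,0.01,-2],[0.024,0.03,0,-2],[0.024,0.03,0,-2],[0.024,0.03,0,-2],[0.024,0.03,0,-2],[0.024,0.03,0,-2],[0.024,0.02,0,0]]]' 100
```

```text
{'intrinsics': array([[292.38995653,   0.        , 278.60890382],
       [  0.        , 292.38995653, 211.69187205],
       [  0.        ,   0.        ,   1.        ]]), 'T_tool_cam': array([[-6.87071540e-04, -9.56944927e-01, -2.90268730e-01,
         7.33812903e-02],
       [ 9.99999577e-01, -8.34776520e-04,  3.85035987e-04,
        -1.79921718e-03],
       [-6.10767755e-04, -2.90268342e-01,  9.56945096e-01,
        -1.30151262e-01],
       [ 0.00000000e+00,  0.00000000e+00,  0.00000000e+00,
         1.00000000e+00]])}
time_s: 2.0
tcp_pos: [0.4592, -0.2765, 0.3499]
orientation: [[0.994, -0.106, 0.001], [-0.106, -0.994, 0.0], [0.001, -0.0, -1.0]]
force: [0.1, -0.2, -0.3]
opening: 1.002
gripper_force: 0.0
```

Run:
```python
from h import *
o=ctrl.get_obs();im=ctrl.get_image("wrist");cv2.imwrite("pics/w1.png",im)
for n in["carrier_grip","carrier_hook"]:
    for m in ctrl.mark_of("wrist",n):
        r,c=np.array(m["position"])*[420,560];print(n,m["confidence"],r,c,atz(ray("wrist",r,c,o),.178 if n=="carrier_grip" else .126))
np.savez("o1.npz",tcp_pos=o["tcp_pos"],orientation=o["orientation"])
```

```text
carrier_grip 0.89 165.018 224.0 [ 0.49672918 -0.22263938  0.178     ]
carrier_grip 0.8 202.482 326.81600000000003 [ 0.44552731 -0.32551895  0.178     ]
carrier_grip 0.68 250.11 507.024 [ 0.36846358 -0.52375361  0.178     ]
carrier_grip 0.45 153.804 237.608 [ 0.50649751 -0.23823893  0.178     ]
carrier_hook 0.85 150.108 233.912 [ 0.50693491 -0.22685815  0.126     ]
carrier_hook 0.82 225.58200000000002 480.592 [ 0.37891438 -0.52744215  0.126     ]
carrier_hook 0.65 188.118 310.29600000000005 [ 0.45123823 -0.31369653  0.126     ]
```

View pics/w1.png

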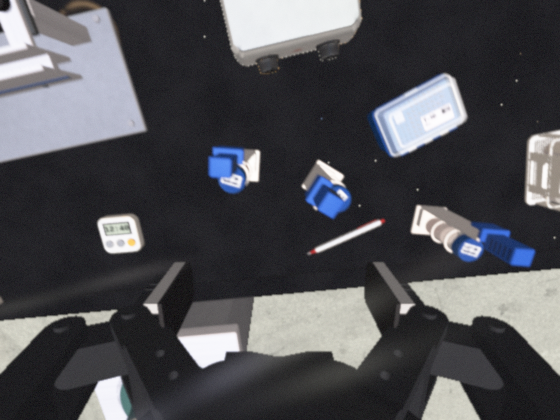

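The wrist view shows the chosen carrier at (224,165) with its head square to the image, so the tool yaw fits. The stand's right-front base corner is at about (147,130).

Run:
```python
from h import *
np.set_printoptions(precision=4,suppress=True)
o=np.load("o1.npz");W=lambda c,r:ray("wrist",r,c,o)
print(tri([W(224,165),ray("scene",176,334),ray("side",223,268)]), tri([W(224,165),ray("side",223,268)]))
a=atz(W(147,130),.01);b=atz(W(0,162),.01);c=atz(W(107,8),.01);print(a,b,c,np.degrees(np.arctan2(-(b-a)[0],(b-a)[1])),np.degrees(np.arctan2((c-a)[1],(c-a)[0])))
im=cv2.imread("pics/w1.png");hsv=cv2.cvtColor(im,cv2.COLOR_BGR2HSV)[140:200,195:270]
m=((hsv[...,0]>100)&(hsv[...,0]<125)&(hsv[...,1]>140)).astype('uint8')
cv2.imwrite("pics/w1c.png",cv2.resize(im[140:200,195:270],None,fx=8,fy=8,interpolation=cv2.INTER_CUBIC))
```

```text
(array([ 0.4905, -0.2238,  0.1834]), [0.0068, 0.0002, 0.0067]) (array([ 0.4906, -0.2235,  0.183 ]), [0.0067, 0.0067])
[ 0.5435 -0.0794  0.01  ] [0.5203 0.1654 0.01  ] [ 0.7092 -0.0628  0.01  ] 5.4139867640684285 5.738948095470453
```

View pics/w1c.png

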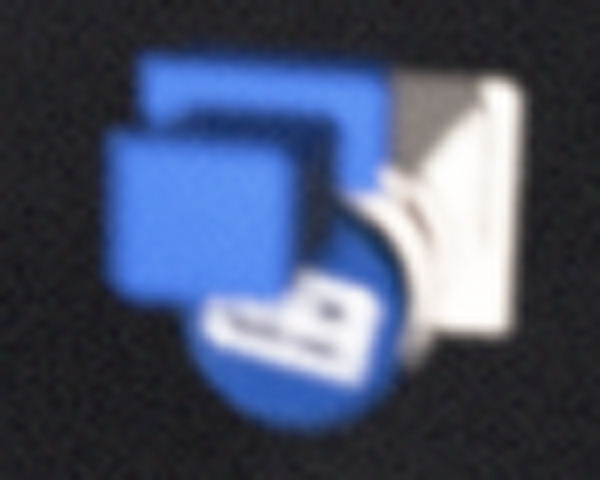

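Run:
```python
from h import *
np.set_printoptions(precision=4,suppress=True)
o=np.load("o1.npz");W=lambda x,y:ray("wrist",140+y/8-.5,195+x/8-.5,o)
print(atz(W(203,215),.198),[atz(W(*p),.198) for p in[(108,128),(298,130),(296,302),(112,302)]])
a,b=atz(W(138,55),.15),atz(W(392,62),.15);print(a,b,np.linalg.norm(a-b),(a+b)/2)
R=o["orientation"];print(R)
```

```text
[ 0.4982 -0.2225  0.198 ] [array([ 0.5096, -0.2129,  0.198 ]), array([ 0.5069, -0.2354,  0.198 ]), array([ 0.4865, -0.232 ,  0.198 ]), array([ 0.4889, -0.2097,  0.198 ])]
[ 0.5152 -0.2069  0.15  ] [ 0.5105 -0.2416  0.15  ] 0.035044398713514294 [ 0.5129 -0.2243  0.15  ]
[[ 0.9944 -0.106   0.0008]
 [-0.106  -0.9944  0.0002]
 [ 0.0008 -0.0003 -1.    ]]
```

```bash
python3 -m creep '[[[0.02,0.027,0,-0.7],[0.019,0.027,-0.01,-0.7],[0,0,-0.03,0],[0,0,-0.03,0],[0,0,-0.03,0],[0,0,-0.03,0],[0,0,-0.025,0],[0,0,-0.015,0],[0,0,-0.008,0],[0,0,0,0]]]' 100
python3 -m creep '[[[0,0,0,0],[0,0,0,0],[0,0,0,0],[0,0,0,0],[0,0,0,0],[0,0,0,0]]]' 0 50
```

```text
time_s: 2.98
tcp_pos: [0.4954, -0.2267, 0.1696]
orientation: [[0.991, -0.133, -0.003], [-0.133, -0.991, 0.001], [-0.003, -0.0, -1.0]]
force: [-0.5, -0.4, 0.2]
opening: 0.998
gripper_force: 0.0
time_s: 3.48
tcp_pos: [0.4975, -0.2257, 0.1721]
orientation: [[0.991, -0.131, 0.001], [-0.131, -0.991, -0.0], [0.001, 0.0, -1.0]]
force: [0.9, 1.4, 3.4]
opening: 0.253
gripper_force: 49.6
```

Gripped: the opening is about 21.5 mm, which matches the 22 mm head. Next I'll lift, turn +13°, and stop about 40 mm in front of the rail at stand y of about -65 mm.

```bash
python3 -m creep '[[[0,0,0.005,0],[0,0,0.01,0],[0,0,0.015,0],[0,0,0.02,0],[0,0,0.02,0],[0,0,0.015,0],[0.005,0.015,0.005,1],[0.005,0.02,0,1.5],[0.005,0.02,0,1.5],[0.01,0.02,0,1.5],[0.01,0.02,0,1.5],[0.005,0.02,0,1.5]]]' - 60
python3 -m creep '[[[0.005,0.02,0,1.5],[0.005,0.02,0,1.5],[0.005,0.02,0,1.5],[0.004,0.018,0,0],[0,0.014,0,0],[0,0.01,0,0],[0,0,0,0],[0,0,0,0],[0,0,0,0]]]'
python3 - <<'E'
from h import *
o=ctrl.get_obs();im=ctrl.get_image("wrist");cv2.imwrite("pics/w2.png",im);cv2.imwrite("pics/w2b.png",cv2.resize(im,(800,600),interpolation=cv2.INTER_CUBIC))
np.savez("o2.npz",tcp_pos=o["tcp_pos"],orientation=o["orientation"]);print(o["tcp_pos"],o["orientation"],o["force"])
E
```

```text
time_s: 4.48
tcp_pos: [0.5374, -0.1072, 0.2604]
orientation: [[1.0, 0.022, -0.001], [0.022, -1.0, 0.001], [-0.001, -0.001, -1.0]]
force: [0.8, 0.1, -2.7]
opening: 0.253
gripper_force: 59.0
time_s: 5.23
tcp_pos: [0.5557, -0.0096, 0.2609]
orientation: [[0.996, 0.095, -0.001], [0.095, -0.996, -0.001], [-0.001, 0.001, -1.0]]
force: [0.8, -1.8, -2.3]
opening: 0.247
gripper_force: 59.1
[ 0.55566375 -0.00955995  0.26094552] [[ 9.95514324e-01  9.46084789e-02 -6.82818186e-04]
 [ 9.46079960e-02 -9.95514352e-01 -7.07964772e-04]
 [-7.46734775e-04  6.40189012e-04 -9.99999516e-01]] [ 0.77085942 -1.80492603 -2.30130316]
```

View pics/w2b.png

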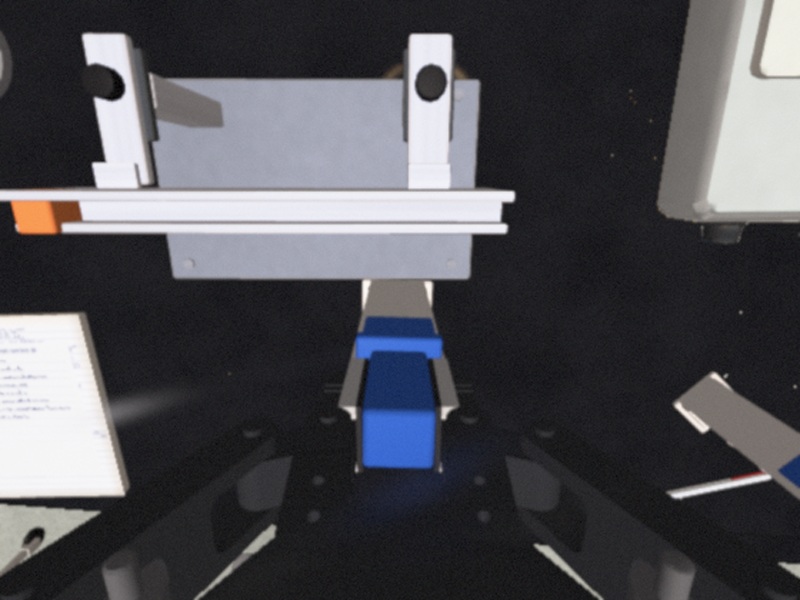

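The wrist view shows the carrier square to the rail. The lip's front edge runs along row 233 (of 600), from column 65 to its right end at 507, and the orange stop face is at column 80.

Run:
```python
from h import *
np.set_printoptions(precision=4,suppress=True)
o=np.load("o2.npz");W=lambda x,y:ray("wrist",y*.7,x*.7,o)
R=o["orientation"];t=o["tcp_pos"]
for n,p,z in[("lipR",(507,233.5),.17),("lipL",(65,233.5),.17),("lip mid",(400,233.5),.17),("lip rear",(400,224),.17),("back front",(400,201),.18),("stop face top",(80,212),.175),("baseRF",(470,278),.01),("baseLF",(175,278),.01),("headtop c",(400,439),.287),("bridge rear",(400,337),.241),("blade tip rear",(400,318),.215)]:
    q=atz(W(*p),z);print(n,q,"tool",R.T@(q-t))
```

```text
lipR [ 0.6046 -0.0611  0.17  ] tool [0.0439 0.0559 0.0909]
lipL [0.5828 0.1705 0.17  ] tool [ 0.0441 -0.1767  0.0908]
lip mid [ 0.5993 -0.005   0.17  ] tool [ 0.044  -0.0005  0.0909]
lip rear [ 0.6042 -0.0045  0.17  ] tool [ 0.0489 -0.0005  0.0909]
back front [ 0.6165 -0.0033  0.18  ] tool [ 0.0612 -0.0006  0.0809]
stop face top [0.5956 0.1576 0.175 ] tool [ 0.0556 -0.1627  0.0858]
baseRF [ 0.5432 -0.0772  0.01  ] tool [-0.0187  0.066   0.251 ]
baseLF [0.5173 0.1978 0.01  ] tool [-0.0184 -0.2102  0.2508]
headtop c [ 0.5558 -0.0084  0.287 ] tool [ 0.0002 -0.0011 -0.0261]
bridge rear [ 0.5691 -0.0074  0.241 ] tool [ 0.0136 -0.0009  0.0199]
blade tip rear [ 0.5679 -0.0077  0.215 ] tool [ 0.0124 -0.0007  0.0459]
```

```bash
python3 -m creep '[[[0.005,0.0005,-0.005,0],[0.01,0.001,-0.01,0],[0.01,0.001,-0.01,0],[0.007,0.0006,-0.006,0],[0.003,0.0003,-0.002,0],[0,0,0,0],[0,0,0,0],[0,0,0,0]]]'
python3 - <<'E'
from h import *
np.set_printoptions(precision=4,suppress=True)
o=ctrl.get_obs();im=ctrl.get_image("wrist");cv2.imwrite("pics/w3.png",im);cv2.imwrite("pics/w3b.png",cv2.resize(im[110:350,180:400],None,fx=2.5,fy=2.5,interpolation=cv2.INTER_CUBIC))
np.savez("o3.npz",tcp_pos=o["tcp_pos"],orientation=o["orientation"]);print(o["tcp_pos"],o["orientation"],o["force"])
E
```

```text
time_s: 5.95
tcp_pos: [0.5909, -0.0055, 0.2287]
orientation: [[0.995, 0.095, 0.0], [0.095, -0.995, -0.0], [0.0, 0.0, -1.0]]
force: [0.1, 0.4, -2.7]
opening: 0.244
gripper_force: 59.0
[ 0.5909 -0.0055  0.2287] [[ 0.9955  0.0949  0.0004]
 [ 0.0949 -0.9955 -0.0001]
 [ 0.0003  0.0002 -1.    ]] [ 0.1232  0.4495 -2.7003]
```

View pics/w3b.png

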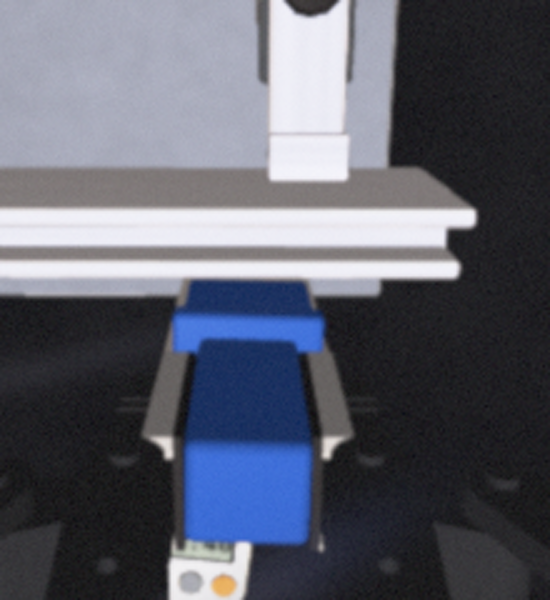

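Run:
```python
from h import *
np.set_printoptions(precision=4,suppress=True)
o=np.load("o3.npz");R=o["orientation"];t=o["tcp_pos"];W=lambda x,y:ray("wrist",110+y/2.5-.3,180+x/2.5-.3,o)
for n,p,z in[("lip front",(400,278),.17),("lip rear",(400,260),.17),("back front",(400,227),.18),("tip rear",(250,281),.183),("bridge rear top",(250,312),.208),("head top",(250,493),.2547),("lipR",(460,275),.17)]:
    print(n,R.T@(atz(W(*p),z)-t))
```

```text
lip front [0.0092 0.04   0.0587]
lip rear [0.0143 0.0397 0.0587]
back front [0.0262 0.037  0.0487]
tip rear [ 0.0128 -0.0009  0.0457]
bridge rear top [ 0.0142 -0.001   0.0207]
head top [ 0.0004 -0.0012 -0.026 ]
lipR [0.01   0.0563 0.0587]
```

```bash
python3 -m creep '[[[0.0025,0.0002,0,0],[0.0025,0.0002,0,0],[0,0,0,0],[0,0,0,0],[0,0,0,0]]]'
python3 -m creep '[[[0.001,0.0001,0,0],[0,0,0,0],[0,0,0,0]]]'
python3 -m creep '[[[0.0007,0.0001,0,0],[0,0,0,0],[0,0,0,0]]]'
```

```text
time_s: 6.42
tcp_pos: [0.5959, -0.005, 0.2283]
orientation: [[0.995, 0.095, -0.0], [0.095, -0.995, -0.0], [-0.0, 0.0, -1.0]]
force: [0.2, -0.2, -1.2]
opening: 0.248
gripper_force: 59.0
time_s: 6.67
tcp_pos: [0.597, -0.0049, 0.2282]
orientation: [[0.995, 0.095, -0.0], [0.095, -0.995, -0.0], [-0.0, 0.0, -1.0]]
force: [0.2, -0.3, -2.1]
opening: 0.252
gripper_force: 59.0
time_s: 6.92
tcp_pos: [0.5977, -0.0048, 0.2282]
orientation: [[0.995, 0.095, -0.0], [0.095, -0.995, -0.0], [-0.0, 0.0, -1.0]]
force: [-0.1, -0.6, -2.0]
opening: 0.251
gripper_force: 59.0
```

```bash
for i in 1; do python3 -m creep '[[[0.0006,0.0001,0,0],[0,0,0,0],[0,0,0,0]]]' | grep -E "tcp|force: \["
python3 -m creep '[[[0.0006,0,0,0],[0,0,0,0],[0,0,0,0]]]' | grep -E "tcp|force: \["; done
```

```text
tcp_pos: [0.5982, -0.0047, 0.2282]
force: [0.7, 0.0, -1.7]
tcp_pos: [0.5988, -0.0047, 0.2282]
force: [-0.5, -0.8, -2.1]
```

```bash
python3 -m creep '[[[0.0006,0.0001,0,0],[0,0,0,0],[0,0,0,0]]]' | grep -E "tcp|force: \["
python3 -m creep '[[[0.0005,0,0,0],[0,0,0,0],[0,0,0,0]]]' | grep -E "tcp|force: \["
```

```text
tcp_pos: [0.5991, -0.0047, 0.2282]
force: [-2.4, 0.1, -1.2]
tcp_pos: [0.5993, -0.0046, 0.2281]
force: [-3.9, 0.2, 0.9]
```

Contact came at TCP x of about 0.599, agreeing with the picture for plate on face. I'll back off 1.5 mm from it and lower.

```bash
python3 -m creep '[[[-0.0012,-0.0001,0,0],[-0.0012,-0.0001,0,0],[0,0,-0.002,0],[0,0,-0.004,0],[0,0,-0.004,0],[0,0,-0.002,0],[0,0,0,0],[0,0,0,0]]]' | grep -E "tcp|force: \["
python3 -m creep '[[[0,0,-0.002,0],[0,0,-0.002,0],[0,0,-0.002,0],[0,0,0,0],[0,0,0,0]]]' | grep -E "tcp|force: \["
```

```text
tcp_pos: [0.5975, -0.0048, 0.2159]
force: [1.4, -0.7, -1.8]
tcp_pos: [0.5975, -0.0049, 0.2101]
force: [0.0, -0.7, -2.7]
```

```bash
python3 -m creep '[[[0,0,-0.002,0],[0,0,-0.002,0],[0,0,-0.002,0],[0,0,0,0],[0,0,0,0]]]' | grep -E "tcp|force: \["
```

```text
tcp_pos: [0.5974, -0.0049, 0.204]
force: [0.4, 0.6, -2.2]
```

```bash
python3 -m creep '[[[0,0,-0.001,0],[0,0,-0.001,0],[0,0,0,0],[0,0,0,0]]]' | grep -E "tcp|force: \["
python3 -m creep '[[[0,0,-0.001,0],[0,0,0,0],[0,0,0,0]]]' | grep -E "tcp|force: \["
python3 -m creep '[[[0,0,-0.001,0],[0,0,0,0],[0,0,0,0]]]' | grep -E "tcp|force: \["
```

```text
tcp_pos: [0.5975, -0.0048, 0.2022]
force: [-0.4, 0.1, -2.1]
tcp_pos: [0.5975, -0.0048, 0.2012]
force: [-1.3, -0.2, -2.2]
tcp_pos: [0.5975, -0.0048, 0.2002]
force: [-0.8, 0.6, -1.3]
```

```bash
python3 -m creep '[[[0,0,-0.0007,0],[0,0,0,0],[0,0,0,0]]]' | grep -E "tcp|force: \["
python3 -m creep '[[[0,0,-0.0007,0],[0,0,0,0],[0,0,0,0]]]' | grep -E "time|tcp|force: \["
```

```text
tcp_pos: [0.5976, -0.0048, 0.1999]
force: [-1.3, 0.1, 1.6]
time_s: 10.75
tcp_pos: [0.5976, -0.0048, 0.1992]
force: [-2.4, 0.2, 3.7]
```

Seated: the floor is felt at TCP z of about 0.200, so the tip is near 154 mm. Now I'll ease off slightly and slide left along the stand's y.

```bash
python3 -m creep '[[[-0.0006,0,0.0006,0],[0,0,0,0],[-0.0005,0.005,0,0],[-0.0009,0.01,0,0],[-0.0009,0.01,0,0],[-0.001,0.01,0,0],[-0.0009,0.01,0,0],[-0.001,0.01,0,0],[-0.0009,0.01,0,0],[-0.0005,0.005,0,0],[0,0,0,0],[0,0,0,0]]]' | grep -E "tcp|force"
```

```text
tcp_pos: [0.59, 0.0676, 0.1995]
force: [-0.0, 2.4, 2.9]
gripper_force: 59.3
```

```bash
python3 -m creep '[[[0,0,0.0004,0],[-0.0005,0.005,0,0],[-0.0009,0.01,0,0],[-0.0009,0.01,0,0],[-0.001,0.01,0,0],[-0.0009,0.01,0,0],[-0.001,0.01,0,0],[-0.0009,0.01,0,0],[-0.0009,0.008,0,0],[-0.0003,0.004,0,0],[0,0,0,0],[0,0,0,0]]]' | grep -E "tcp|force: \["
python3 -m creep '[[[-0.0002,0.002,0,0],[-0.0002,0.002,0,0],[0,0,0,0],[0,0,0,0]]]' | grep -E "tcp|force: \["
```

```text
tcp_pos: [0.5827, 0.1441, 0.1999]
force: [0.3, 3.0, 0.7]
tcp_pos: [0.5827, 0.1453, 0.1998]
force: [0.3, -2.0, 2.1]
```

Run:
```python
from h import *
np.set_printoptions(precision=4,suppress=True)
o=ctrl.get_obs();im=ctrl.get_image("wrist");cv2.imwrite("pics/w4b.png",cv2.resize(im[90:350,150:450],None,fx=2.3,fy=2.3,interpolation=cv2.INTER_CUBIC))
np.savez("o4.npz",tcp_pos=o["tcp_pos"],orientation=o["orientation"]);print(o["tcp_pos"],o["orientation"],o["force"],o["time_s"],o["joint_positions"])
```

```text
[0.5827 0.1453 0.1998] [[ 0.9956  0.0941 -0.0002]
 [ 0.0941 -0.9956 -0.0009]
 [-0.0003  0.0008 -1.    ]] [ 0.2763 -1.9674  2.0864] 13.0833 [ 0.0026  0.4695 -0.3975  1.7461  0.215   0.9694 -1.9553]
```

View pics/w4b.png

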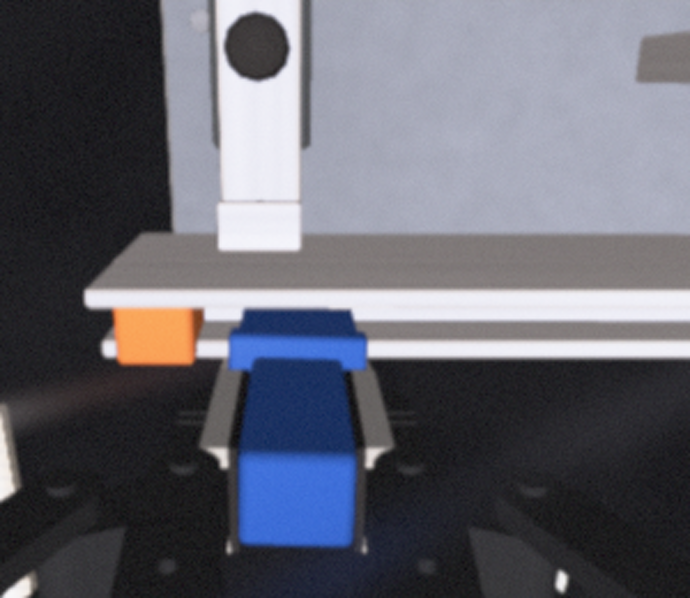

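The stop's face is at about crop column 200 and the hook's edge at about 236, so roughly 9 mm remains and this is only stiction. I'll ease up a little and go on.

```bash
python3 -m creep '[[[0,0,0.0006,0],[-0.0001,0.001,0,0],[-0.0001,0.001,0,0],[-0.0001,0.001,0,0],[0,0,0,0],[0,0,0,0]]]' | grep -E "tcp|force: \["
python3 -m creep '[[[-0.0001,0.001,0,0],[-0.0001,0.001,0,0],[-0.0001,0.001,0,0],[0,0,0,0],[0,0,0,0]]]' | grep -E "tcp|force: \["
```

```text
tcp_pos: [0.5822, 0.1497, 0.2002]
force: [1.9, 1.4, -2.5]
tcp_pos: [0.5819, 0.1525, 0.2004]
force: [1.0, 0.7, -3.0]
```

```bash
python3 -m creep '[[[-0.0001,0.001,0,0],[-0.0001,0.001,0,0],[0,0,0,0],[0,0,0,0]]]' | grep -E "tcp|force: \["
python3 -m creep '[[[-0.0001,0.001,0,0],[0,0.0005,0,0],[0,0,0,0],[0,0,0,0]]]' | grep -E "tcp|force: \["
python3 -m creep '[[[-0.0001,0.001,0,0],[0,0,0,0],[0,0,0,0]]]' | grep -E "tcp|force: \["
```

```text
tcp_pos: [0.5818, 0.1542, 0.2005]
force: [1.0, -0.4, -1.1]
tcp_pos: [0.5818, 0.1546, 0.2004]
force: [-1.1, -3.2, -1.2]
tcp_pos: [0.5818, 0.1549, 0.2004]
force: [0.7, -5.9, -0.8]
```

Contact with the stop at y of about 0.1545 (-6 N). I'll unload, lower onto the floor, and release.

```bash
python3 -m creep '[[[0.0001,-0.001,0,0],[0,-0.0008,0,0],[0,0,-0.0005,0],[0,0,-0.0005,0],[0,0,0,0],[0,0,0,0]]]' | grep -E "tcp|force: \["
python3 -m creep '[[[0,0,0,0],[0,0,0,0],[0,0,0,0],[0,0,0,0],[0,0,0,0],[0,0,0,0]]]' 65 | grep -E "tcp|force|opening"
python3 -m creep '[[[0,0,0.003,0],[0,0,0.006,0],[0,0,0.012,0],[0,0,0.02,0],[0,0,0.025,0],[0,0,0.025,0],[0,0,0.02,0],[0,0,0.01,0],[0,0,0,0],[0,0,0,0]]]' | grep -E "tcp|force: \["
python3 - <<'E'
from h import *
o=ctrl.get_obs();im=ctrl.get_image("wrist");cv2.imwrite("pics/w5.png",im);print(o["time_s"])
E
```

```text
tcp_pos: [0.5818, 0.1546, 0.1998]
force: [-0.3, -4.5, 2.1]
tcp_pos: [0.5817, 0.1553, 0.1994]
force: [0.1, -0.1, 0.6]
opening: 0.649
gripper_force: 0.0
tcp_pos: [0.5817, 0.1548, 0.3207]
force: [0.5, 0.2, 0.1]
16.8
```

View pics/w5.png

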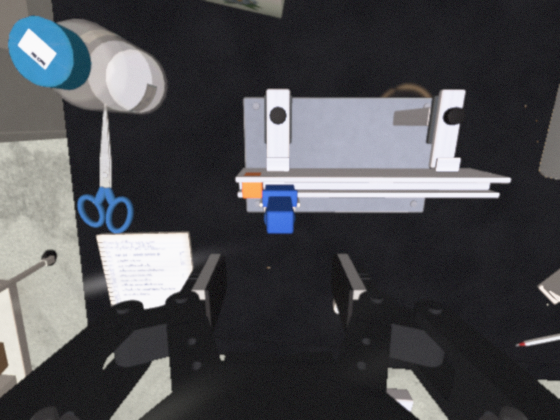

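The carrier hangs upright at (280,210). Its hook is in the groove right next to the orange stop at (252,187), and the gripper is clear, so I'm handing in.

```bash
python3 -c "
from rig import ctrl
print(ctrl.hand_in())"
```

```text
the job is handed in; nothing more can be done
None
```

The carrier is hanging released on the rail with its hook in the groove against the orange stop; I handed the job in at about 17 s and have no verdict back.

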